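Raise the sash of the field-lab hood to its working height

ROBOT

A 7-joint arm with a two-finger parallel gripper is mounted at the origin on the work surface. World frame = base frame: x ahead of the robot, y to its left, z up, the work surface at z = 0. Lengths are in m, angles in rad, forces in N, time in s.
With the tool pointing down it reaches from about 0.375 to 0.925 m from the base axis. Payload 3.1 kg.
Tool frame: the origin (TCP) lies between the finger pads; the fingertips stand 19 mm ahead of it and the grasp point (between the pads) is the TCP; z points along the fingers, y is the direction in which the jaws open and shut (so a half turn about z gives the same grasp; the last joint's range is limited). The gripper opens to 85 mm and grips with 20 to 120 N. Pads are 22 mm wide; open, the fingers measure 114 mm over their backs; the gripper's body (76 mm by 85 mm) begins 54 mm behind the grasp point. The pads swing forward as they close: fully open they stand 13 mm farther back than shut.
Start: joints at [-1.439, 0.383, 0.044, 1.598, -0.018, 1.161, -0.05], TCP at [0.148, 0.633, 0.221] pointing down, gripper open.
Joint ranges: [-2.61, 2.61], [-0.41, 2.15], [-1.48, 1.57], [0, 2.5], [-1.57, 4.71], [0.05, 1.97], [-2.85, 2.85]. Speed limits (rad/s): [2.79, 2.79, 3.14, 3.14, 3.14, 3.14, 3.14].

INTERFACE

Orientations are given as a unit quaternion [x, y, z, w].
In Python, from bench import move_ptp, movel, move_j, move_gripper, pause, inverse_kinematics, read_camera, camera_params, MotionError, sign_off, look_for, tip_of, read_time_s, read_qpos, read_joint_vel, read_effort, read_eef_pos, read_tcp_rot, read_ft_force, read_ft_torque, read_finger_gap gives the robot as it stands. Calls block until the motion is done:
- move_ptp(position, orientation): joint-space move of the TCP to a pose.
- movel(position, orientation=None, speed=0.15): straight line of the TCP; orientation=None keeps the orientation; speed is the mean speed in m/s.
- move_j(angles): joint-space move.
- move_gripper(opening, effort=None): finger opening in m; effort is the grip in N (None keeps the last); returns when the fingers have stopped.
- pause(seconds).
- inverse_kinematics(position, orientation): joint angles nearest the present ones, or None.
- read_camera(name): name is "scene" or "top"; returns the picture (420x560x3 uint8, red, green, blue); there is no depth.
- camera_params(name): a dict with "K" (3x3 intrinsics, pixels), "camera_from_world" (4x4, takes a point from world to camera coordinates). Camera axes: x right, y down, z forward; pixel columns grow to the right and rows downward; lengths in m; the calibration is good to about 2 mm. A picture is of the moment at which its call begins. camera_params takes no time and is no camera call.
A pose or a line that the arm cannot do raises MotionError and nothing moves.
- sign_off(): hands the job in, once; it reports no verdict.
Trained networks look in the newest picture that a camera, given by its name, has taken for a name from the list of things; names that differ only in an ending like _2 or _b are one class to them, and where a whole thing is asked for, a point or a joint stands for the part that bears it (a point fixed in the world has none). Each returns a list of dicts, best first, with "confidence" (0 to 1); they miss things now and then, are a little off and sometimes report something else, mostly with a low value. They report only what shows in the picture. A call takes as long as a camera call.
- look_for(camera, name): "at" ([column, row] in pixels, amid what is visible of it).
- tip_of(camera, name): "at" ([column, row] in pixels: a listed point, or the origin of a listed thing).
Readings, each from a call of its own:
- read_time_s(): time.
- read_qpos(): joint angles.
- read_joint_vel(): joint speeds.
- read_effort(): joint torques, N m.
- read_eef_pos(): TCP position.
- read_tcp_rot(): TCP orientation.
- read_ft_force(): force on the tool from outside, world axes, zero at the start.
- read_ft_torque(): the same for the moment, N m.
- read_finger_gap(): finger opening in m.
Only numpy, scipy, OpenCV 4.12 (cv2) and the standard library are available. Lean on these libraries where they do the work, as an engineer would, in place of code of your own. Each camera call takes 0.05 s, during which the arm holds its last target.

TASK

Open the clear hood for work: with your fingertips under the blue lip at the bottom of its sliding sash, push the sash up until the lip is level with the green collar on the column, then take the hand away and leave the sash standing there. Only push from below: do not pinch the lip or press on the pane or the top of the lip. Leave the jars, bottles and other small things where they stand.

Things in the scene. Friction and masses are not known exactly. Their poses are not given: they have to be found in the camera images.
- hood: Clear fixed bench-top hood, 640 mm wide (y), 300 deep (x), 600 tall, fan box on top; white columns 44 x 36 mm at its front corners, 300 mm either side of the middle; a rounded sill 20 mm tall along the foot of the opening. Origin on the bench under the middle of its front, half-way through the columns; x points into the hood (away from the robot), y to the robot's left along the front, z up.
- lip_mid (a point): Middle of the blue lip at the sash foot: centre of a round bar, 16 mm thick, 520 long, along the hood's y; axes as the hood. It stands 40 mm before the hood's origin, 33 before the pane. A 6 mm web on its upper half joins it to the pane, a blue plate covers both (top 9 mm above this point). Below and behind the bar is open: fingers sloping down and forward fit under, bearing on its lower front.
- lip: The part of the blue lip to push on: the round bar and the web behind it. Origin on the pane, 36 mm behind lip_mid, at the same height. Same axes as the hood.
- pane: The clear pane of the sash, 526 mm wide and 296 mm tall, standing upright above the lip, together with the flat blue plate on top of the lip. Not to be pressed on. Origin as lip.
- sash (a joint): How far the sash is raised, m: 0 = right down (middle of the lip 40 mm above the bench), 0.26 = top stop; starts partly open. Slides straight up. Hidden counterweights carry about its weight: 2 to 6 N push it up, friction keeps it where it is left. Pushed fast it runs on a little by itself (a few mm at 0.1 m/s).
- mark: The green working-height collar, 56 x 48 mm and 16 mm tall, clamped round the hood's left column (robot's left, 300 mm from the middle of the hood). Fixed for the run, at a height that differs from run to run. Origin at its centre: the middle of the lip belongs at this height.
- jar_white: Bystander, loose: sample jar with a white screw lid, 60 mm across, 82 mm tall. Origin: centre of its underside.
- jar_yellow: Bystander, loose: sample jar with a yellow screw lid, 60 mm across, 82 mm tall. Origin: centre of its underside.
- amber: Bystander, loose: small brown bottle with a black cap, 52 mm across, 105 mm tall. Origin: centre of its underside.
- wash: Bystander, loose: pale squeeze wash bottle with a red cap and bent nozzle, 62 mm across, 140 mm tall. Origin: centre of its underside.
- cap: Bystander, loose: loose black screw cap, 38 mm across, 17 mm tall. Origin: centre of its underside.
- dish: Bystander, loose: shut pink culture dish, 62 mm across, 15 mm tall. Origin: centre of its underside.
- pads: Bystander, loose: white box of filter pads with a blue lid, 64 mm square, 31 mm tall, inside the hood. Origin: centre of its underside.
- pen: Bystander, loose: marker pen, 135 mm long, 16 mm thick, lying inside the hood. Origin: centre of its underside. Its length lies along its x axis.

How it is judged:
By the outcome, as a careful person would: the job done as asked, in the order asked, and still so for the second after the job is handed in, with the robot touching nothing.
It also fails if it takes over 45 s, if anything falls off the work surface, if the arm or the gripper's body presses on something with over 40 N, if the wrist force passes 120 N, or if a joint passes its speed limit or range.

## Working session

There is one attempt and no reset: what is moved stays moved. The work goes in short steps, each a Python script; the robot and the scene stay as the last script left them, time stands still between calls to the robot, and variables do not carry over. Pictures are saved under pics/ and viewed, and the job is handed in when it is done.

```bash
mkdir -p pics; ls; python3 - <<'E'
from bench import *
import cv2
for c in("scene","top"):
    im=read_camera(c); cv2.imwrite(f"pics/{c}0.png",im[:,:,::-1])
    p=camera_params(c); print(c,p["K"],p["camera_from_world"])
    for n in("hood","lip_mid","lip","mark","pane"):
        print(n,[(r["at"],round(r["confidence"],2)) for r in tip_of(c,n)[:3]],[(r["at"],round(r["confidence"],2)) for r in look_for(c,n)[:3]])
    for n in("jar_white","jar_yellow","amber","wash","cap","dish","pads","pen"):
        print(n,[(r["at"],round(r["confidence"],2)) for r in tip_of(c,n)[:2]])
print(read_time_s(),read_tcp_rot(),read_ft_force())
E
```

```text
pics
scene [[507.33111234   0.         282.5169019 ]
 [  0.         507.33111234 213.89446874]
 [  0.           0.           1.        ]] [[-0.74371994 -0.66848616  0.00262843  0.46026562]
 [-0.63795035  0.70856167 -0.30159528  0.3701897 ]
 [ 0.19974987 -0.22597923 -0.95343242  1.35395731]
 [ 0.          0.          0.          1.        ]]
hood [([273.1, 228.5], 0.62), ([279.0, 228.9], 0.26)] [([220.9, 126.6], 0.76)]
lip_mid [([279.1, 227.4], 0.68)] []
lip [([272.2, 215.1], 0.91)] [([265.0, 244.2], 0.94)]
mark [([175.6, 285.2], 0.55)] [([269.9, 207.3], 0.75), ([178.1, 296.6], 0.69)]
pane [([274.1, 217.4], 0.81)] [([271.3, 207.6], 0.63), ([360.0, 194.0], 0.59)]
jar_white [([267.7, 296.3], 0.63)]
jar_yellow [([241.9, 324.8], 0.9), ([224.4, 297.6], 0.64)]
amber [([359.7, 200.1], 0.88)]
wash [([336.9, 218.9], 0.67)]
cap [([317.6, 209.8], 0.46)]
dish [([222.6, 296.7], 0.62)]
pads []
pen []
top [[511.01013756   0.         276.37862824]
 [  0.         511.01013756 207.36672043]
 [  0.           0.           1.        ]] [[ 1.74209869e-02 -9.99847715e-01  1.02787145e-03  3.27971106e-02]
 [-9.77029011e-01 -1.72417631e-02 -2.12407704e-01  6.06319431e-01]
 [ 2.12393080e-01  2.69609161e-03 -9.77180593e-01  1.30652420e+00]
 [ 0.00000000e+00  0.00000000e+00  0.00000000e+00  1.00000000e+00]]
hood [([266.2, 214.3], 0.76)] [([277.7, 110.0], 0.77)]
lip_mid [([262.5, 228.6], 0.57)] [([218.0, 221.7], 0.7)]
lip [] []
mark [([142.9, 187.0], 0.66)] [([144.9, 195.5], 0.45)]
pane [([266.5, 207.3], 0.87)] [([268.2, 201.0], 0.68)]
jar_white [([207.9, 259.1], 0.92)]
jar_yellow [([171.8, 254.5], 0.58)]
amber [([350.5, 268.2], 0.56)]
wash [([317.7, 257.0], 0.63)]
cap [([311.1, 238.5], 0.57)]
dish [([181.2, 226.5], 0.75), ([309.1, 239.7], 0.25)]
pads []
pen []
1.9 [ 1.14591813e-01  9.93412662e-01 -1.39076394e-05  5.03677481e-06] [-0.05176365  0.35202073 -0.21025321]
```

View pics/scene0.png

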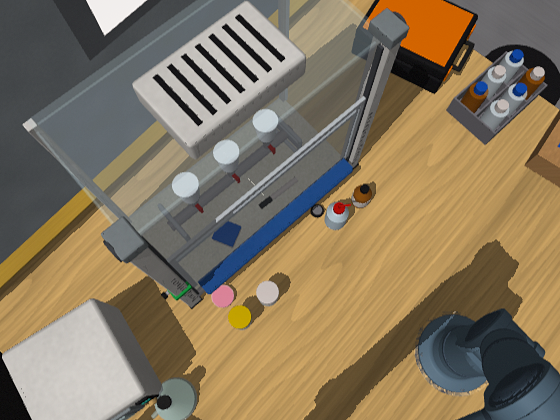

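View pics/top0.png

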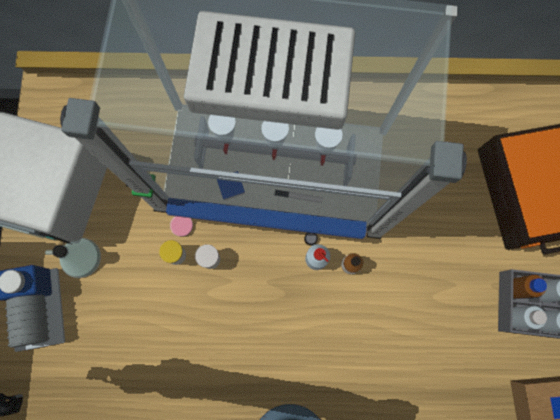

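```bash
python3 - <<'E'
import cv2,numpy as np
from bench import *
s=cv2.imread("pics/scene0.png"); t=cv2.imread("pics/top0.png")
cv2.imwrite("pics/s_crop.png",cv2.resize(s[150:340,150:400],None,fx=3.1,fy=3.1,interpolation=cv2.INTER_CUBIC))
cv2.imwrite("pics/t_crop.png",cv2.resize(t[150:290,120:390],None,fx=2.9,fy=2.9,interpolation=cv2.INTER_CUBIC))
for c in("scene","top"):
    p=camera_params(c);M=p["camera_from_world"]
    for X in([.148,.633,.221],[0,0,0],[0,0,.3],[.6,0,0]):
        q=p["K"]@(M@np.r_[X,1])[:3];print(c,X,q[:2]/q[2])
E
```

```text
scene [0.148, 0.633, 0.221] [246.85981392 537.89134211]
scene [0, 0, 0] [454.97955514 352.60545442]
scene [0, 0, 0.3] [501.54590551 346.77440766]
scene [0.6, 0, 0] [287.34773235 209.56385994]
top [0.148, 0.633, 0.221] [  4.75392203 391.02481455]
top [0, 0, 0] [289.20629418 444.51148642]
top [0, 0, 0.3] [293.07266046 480.98111846]
top [0.6, 0, 0] [291.79121702 214.53033566]
```

View pics/s_crop.png

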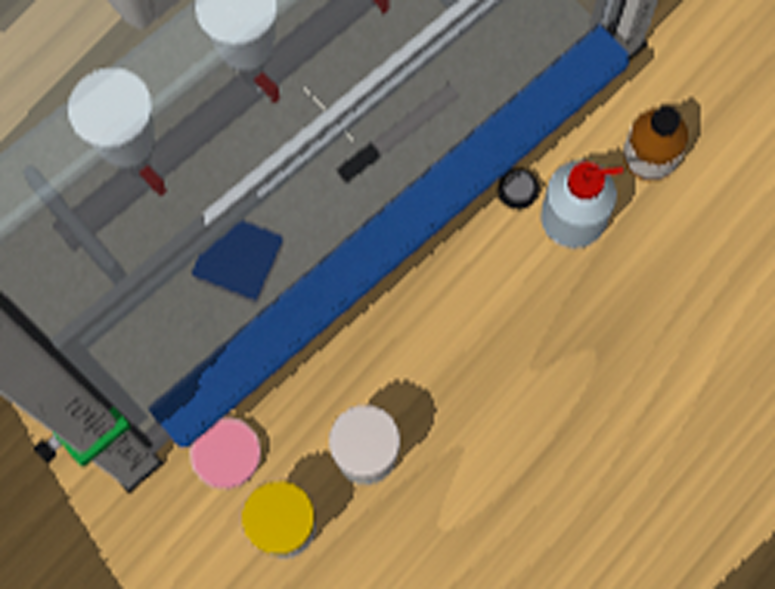

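View pics/t_crop.png

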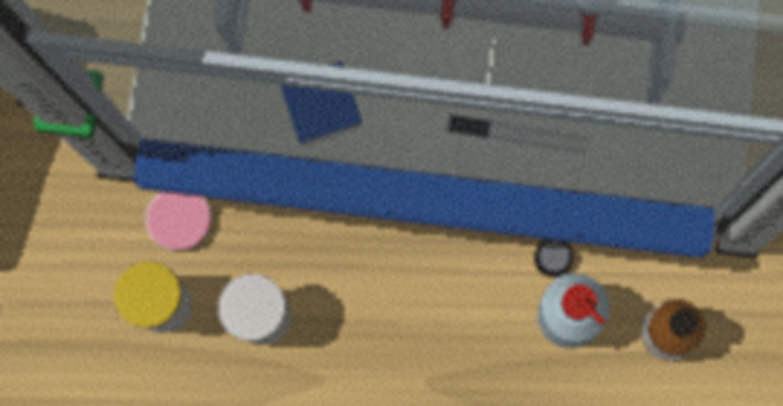

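```bash
python3 - <<'E'
import cv2,numpy as np
s=cv2.imread("pics/scene0.png"); t=cv2.imread("pics/top0.png")
a=cv2.resize(s[260:320,150:215],None,fx=6,fy=6,interpolation=cv2.INTER_CUBIC)
b=cv2.resize(t[160:220,115:180],None,fx=6,fy=6,interpolation=cv2.INTER_CUBIC)
cv2.imwrite("pics/m0.png",np.hstack([a,b]))
from bench import *
for c in("scene","top"):
    p=camera_params(c);M=p["camera_from_world"];print(c,-M[:3,:3].T@M[:3,3])
E
```

```text
scene [0.30801857 0.3513452  1.40134449]
top [0.31432362 0.03972362 1.4054633 ]
```

View pics/m0.png

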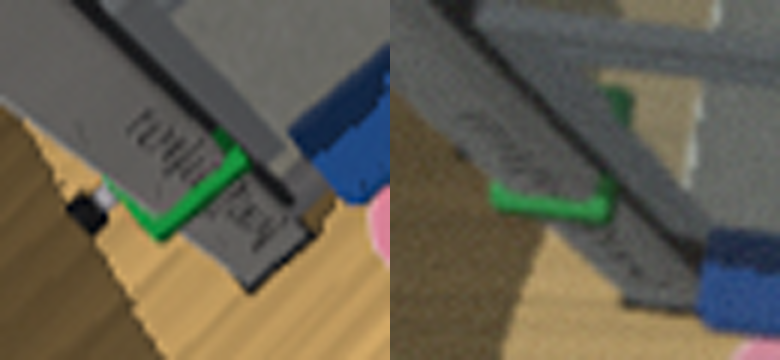

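```bash
cat > fit.py <<'E'
import cv2,numpy as np,sys
from scipy.optimize import least_squares
from bench import camera_params
SS=4
P={c:camera_params(c) for c in("scene","top")}
def proj(c,X,sh=(0,0)):
    M=P[c]["camera_from_world"];q=(M[:3,:3]@np.asarray(X).T+M[:3,3:]);q=P[c]["K"]@q
    return (q[:2]/q[2]).T+np.asarray(sh)
def W(h,X):
    X=np.atleast_2d(X);c,s=np.cos(h[2]),np.sin(h[2])
    return np.c_[h[0]+c*X[:,0]-s*X[:,1],h[1]+s*X[:,0]+c*X[:,1],X[:,2]]
def box(x0,x1,y0,y1,z0,z1): return np.array([[x,y,z] for x in(x0,x1) for y in(y0,y1) for z in(z0,z1)])
def fillhull(img,pts,val,roi):
    h=cv2.convexHull(((pts-roi[:2]+.5)*SS*256-128).astype(np.float32)).round().astype(np.int32)
    cv2.fillConvexPoly(img,h,val,cv2.LINE_AA,8)
def down(m): return cv2.blur(cv2.resize(m,None,fx=1/SS,fy=1/SS,interpolation=cv2.INTER_AREA).astype(float)/255,(3,3))
def lipmask(c,h,zl,front,sh,roi):
    m=np.zeros(((roi[3]-roi[1])*SS,(roi[2]-roi[0])*SS),np.uint8)
    a=np.arange(0,2*np.pi,.5)
    bar=np.concatenate([np.c_[-.04+.008*np.cos(a),0*a+y,zl+.008*np.sin(a)] for y in(-.26,.26)])
    pl=box(front,-.007,-.26,.26,zl+.006,zl+.009)
    fillhull(m,proj(c,W(h,np.r_[bar,pl]),sh),255,roi);return down(m)
def markmask(c,h,zm,sh,roi,sw):
    m=np.zeros(((roi[3]-roi[1])*SS,(roi[2]-roi[0])*SS),np.uint8)
    dx,dy=(.028,.024) if sw else (.024,.028)
    ex,ey=(.022,.018) if sw else (.018,.022)
    fillhull(m,proj(c,W(h,box(-dx,dx,.3-dy,.3+dy,zm-.008,zm+.008)),sh),255,roi)
    fillhull(m,proj(c,W(h,box(-ex,ex,.3-ey,.3+ey,zm+.008,.6)),sh),0,roi);return down(m)
def soft(im,kind):
    b,g,r=[im[:,:,i].astype(float) for i in range(3)];s=b+g+r+30
    v=(b-r)/s if kind=="b" else (g-np.maximum(r,b))/s
    return v
E
python3 - <<'E'
from fit import *
for c in P:
    im=cv2.imread(f"pics/{c}0.png")
    print(c,np.percentile(soft(im,"g"),[50,99.9,99.97]))
    ys,xs=np.where(soft(im,"g")>.12);k=(xs<220)&(ys>150)&(ys<320);print(xs[k].min(),xs[k].max(),ys[k].min(),ys[k].max())
    r=(170,175,200,310) if c=="scene" else (125,185,165,205)
    print(np.round(soft(im,"g")[(r[1]+(110 if c=='scene' else 0)):(r[3] if c=='scene' else r[3]),r[0]:r[2]]*100).astype(int)[:, ::1][:26])
    l=(270,240) if c=="scene" else (260,215)
    print(np.round(soft(im,"b")[l[1]-18:l[1]+14,l[0]]*100))
E
```

```text
scene [-0.04        0.02306518  0.27577829]
168 191 281 299
[[ -1   0  -1  -1  -1  -1  -1   0  -1  -1   0   0  -1  -1  -1  -1  -1  14
   33  33  30   1  -1  -1  -1  -1   0   0  -1  -1]
 [ -1   0   0  -1  -1  -1  -1   0  -1  -1   0  -2  -1  -1  -1  -1  -3  18
   32  31  33  21  -2   0  -1   0  -1  -1  -1  -1]
 [  0   0  -1  -1  -1  -1  -1  -1  -1   0   0  -1   0  -1  -2  -3   0  29
   32  32  31  33   2  -1   0  -1  -1  -1  -1   0]
 [ -1   0  -1  -1  -1   0  -1  -1   0   0  -1  -1  -1  -1  -3  10  25  33
   33  33  31  18   1  -5   0   0  -1   0   0   0]
 [ -1  -1  -1   0  -1  -1  -1  -1   0   0  -1  -1  -2  -5  16  24  32  33
   32  31   6   0  -1  -3  -3  -1   0  -1   0  -1]
 [ -2  -1  -1   0  -1  -1  -1  -1  -1   0  -1  -2   2  24  29  33  32  33
   20   1   1  -1  -1   0  -1  -2  -1  -1  -1  -1]
 [  4  -1  -1  -1  -1  -1  -1  -1   0  -1  -2   9  28  34  32  32  34  11
    2  -2  -2   0  -1   0  -1  -3  -1  -2   0  -1]
 [ 18   8  -2  -2  -1  -1  -1   0  -1  -3   7  24  33  33  32  33  12   0
   -2  -1   0   0  -1   0   0  -1   0   0  -1  -1]
 [ 19  22  11  -2  -2  -1  -1  -2  -2   
[... 4272 characters left out ...]
1  0  1  0  0  0  1 -1  1 -4  1  1]
 [-6 -5 -5 -6 -5 -4 -5 -5 -5 -7 -5 -4 -5 -5 -5 -7 -6 -6 -6 -5 -4 -2  0  0
   0  0  0  0  1  0 -1  1  1  0  0  0  0  0 -1 -1]
 [-6 -6 -6 -5 -5 -5 -5 -5 -6 -5 -4 -4 -6 -6 -5 -5 -5 -6 -6 -6 -5 -3 -2 -1
   0  1  0  1 -1  1  0  1  0  0  0  0 -1  0 -1 -2]
 [-7 -3 -5 -7 -6 -5 -7 -5 -6 -5 -6 -6 -5 -5 -5 -5 -6 -5 -6 -6 -6 -5 -3 -1
   1  0  0  0  0  0  0  1  0  0  0  0  0  2  0  0]
 [-5 -6 -5 -6 -5 -5 -5 -5 -5 -5 -6 -4 -5 -6 -6 -6 -6 -5 -6 -6 -6 -5 -6 -4
  -1  0  0  0  0  1  0  1  0  1  0 -1 -1  1 -1  0]]
[ -1.  -1.   0.  -1.  -0.  -1.  -0.  -0.  -1.   0.   0.   5.  22.  26.
  28.  29.  26.  30.  29.  28.  31.  30.  27.  28.  28.  29.  28.  26.
  27.   7. -13. -17.]
```

```bash
cat >> fit.py <<'E'
ROI={"scene":{"b":(185,145,370,305),"g":(166,279,200,306)},"top":{"b":(155,190,385,245),"g":(126,182,160,204)}}
def data(ims):
    D={}
    for c in P:
        im=ims[c]
        r=ROI[c]["b"];v=soft(im,"b")[r[1]:r[3],r[0]:r[2]]
        D[c,"b"]=cv2.blur(np.clip((v-(.03))/((.36 if c=="scene" else .27)-.03),0,1),(3,3))
        r=ROI[c]["g"];v=soft(im,"g")[r[1]:r[3],r[0]:r[2]]
        D[c,"g"]=cv2.blur(np.clip((v-.02)/((.32 if c=="scene" else .22)-.02),0,1),(3,3))
    return D
S=np.array([.01,.01,.01,.01,.01,.005,1,1,1,1])
def unp(p): return dict(h=p[:3],zl=p[3],zm=p[4],front=p[5],sh={"scene":p[6:8],"top":p[8:10]})
def resid(q,D,sw,W_={}):
    u=unp(q*S);o=[]
    for c in P:
        m=lipmask(c,u["h"],u["zl"],u["front"],u["sh"][c],ROI[c]["b"])-D[c,"b"]
        o.append((m*W_.get((c,"b"),1)).ravel())
        m=markmask(c,u["h"],u["zm"],u["sh"][c],ROI[c]["g"],sw)-D[c,"g"]
        o.append(2*m.ravel())
    o.append(3*np.r_[u["sh"]["scene"],u["sh"]["top"]]*1.0)
    o.append([ (u["front"]+.045)/.003])
    return np.concatenate(o)
E
cat > run0.py <<'E'
from fit import *
D=data({c:cv2.imread(f"pics/{c}0.png") for c in P})
# ignore pads lid (blue) : mask of region away from lip
Wt={}
for c,(p0,p1,w) in {"scene":((200,285),(357,163),16),"top":((166,206),(366,229),13)}.items():
    r=ROI[c]["b"];m=np.zeros((r[3]-r[1],r[2]-r[0]),np.uint8)
    cv2.line(m,(p0[0]-r[0],p0[1]-r[1]),(p1[0]-r[0],p1[1]-r[1]),1,2*w)
    Wt[c,"b"]=m.astype(float)
for sw in(0,1):
  best=None
  for z0 in(.06,.1):
   for zm0 in (.12,.2,.28):
    p=np.array([.65,.03,-.09,z0,zm0,-.045,0,0,0,0])
    f=lambda q:resid(q,D,sw,Wt)
    r=least_squares(f,p/S,diff_step=None,method="trf",x_scale=1.0,max_nfev=1) 
    q=p/S
    for st in(.3,.1,.05):
        # finite-diff Gauss-Newton with large steps
        def jac(q):
            return np.array([(f(q+st*e)-f(q-st*e))/(2*st) for e in np.eye(10)]).T
        r=least_squares(f,q,jac=jac,max_nfev=30);q=r.x
    if best is None or r.cost<best[0]: best=(r.cost,q*S,jac(q))
    print(sw,z0,zm0,round(r.cost,1),np.round(q*S,4))
  C=np.linalg.inv(best[2].T@best[2])*2*best[0]/2000;print("sd",np.round(np.sqrt(np.diag(C))*S,4))
  if sw==0: pass
  np.save(f"fit{sw}.npy",best[1])
E
python3 run0.py
```

```text
0 0.06 0.12 201.9 [ 0.6016  0.0641 -0.1087  0.0747  0.1591 -0.0458 -0.5716 -0.0118  0.5853
  0.4503]
0 0.06 0.2 3217.9 [ 7.539e-01 -3.180e-02  3.421e-01  1.002e-01  2.000e-01 -4.500e-02
  1.800e-03  1.500e-03  1.000e-04 -1.600e-03]
0 0.06 0.28 3217.9 [ 7.521e-01 -2.920e-02  3.500e-01  1.147e-01  2.808e-01 -4.500e-02
  2.700e-03  6.000e-04  2.000e-04 -2.100e-03]
0 0.1 0.12 3218.5 [ 0.6928 -0.0192  0.2622  0.2831  0.0899 -0.045   0.0595  0.0547 -0.0008
 -0.0899]
0 0.1 0.2 3228.7 [ 0.7207 -0.0316 -0.0352 -0.0259  0.2    -0.045   0.      0.     -0.
 -0.    ]
0 0.1 0.28 3228.7 [ 0.7129 -0.0159 -0.2338  0.0244  0.2798 -0.045  -0.     -0.     -0.
 -0.    ]
sd [0.0003 0.0003 0.0005 0.001  0.001  0.0013 0.1113 0.1115 0.1157 0.1049]
1 0.06 0.12 3228.7 [ 0.7928 -0.1291 -0.2499 -0.3477 -0.0135 -0.045  -0.     -0.      0.
 -0.    ]
1 0.06 0.2 3217.9 [ 7.539e-01 -3.180e-02  3.421e-01  1.002e-01  2.000e-01 -4.500e-02
  1.800e-03  1.500e-03  1.000e-04 -1.600e-03]
1 0.06 0.28 3217.9 [ 7.521e-01 -2.920e-02  3.500e-01  1.147e-01  2.808e-01 -4.500e-02
  2.700e-03  6.000e-04  2.000e-04 -2.100e-03]
1 0.1 0.12 3221.9 [ 0.6073 -0.0265 -0.0082  0.3779 -0.0344 -0.045   0.0824  0.0926  0.0123
 -0.1322]
1 0.1 0.2 3228.7 [ 0.7207 -0.0316 -0.0352 -0.0259  0.2    -0.045   0.      0.     -0.
 -0.    ]
1 0.1 0.28 3228.7 [ 0.7129 -0.0159 -0.2338  0.0244  0.2798 -0.045  -0.     -0.     -0.
 -0.    ]Traceback (most recent call last):
  File "run0.py", line 24, in <module>
    C=np.linalg.inv(best[2].T@best[2])*2*best[0]/2000;print("sd",np.round(np.sqrt(np.diag(C))*S,4))
      ~~~~~~~~~~~~~^^^^^^^^^^^^^^^^^^^
    ainv = _umath_linalg.inv(a, signature=signature)
    raise LinAlgError("Singular matrix")
numpy.linalg.LinAlgError: Singular matrix
```

```bash
cat > run1.py <<'E'
import re
src=open("run0.py").read()
src=src.replace("for z0 in(.06,.1)","for z0 in(.065,.085)").replace("for zm0 in (.12,.2,.28)","for zm0 in (.14,.16,.18)").replace("[.65,.03,-.09,","[.602,.064,-.108,")
src=src.replace("    r=least_squares(f,p/S,diff_step=None,method=\"trf\",x_scale=1.0,max_nfev=1) \n","")
exec(src)
E
python3 run1.py
python3 - <<'E'
from fit import *
for c in P:
    im=cv2.imread(f"pics/{c}0.png")
    u=unp(np.load("fit0.npy"));Z=3
    big=cv2.resize(im,None,fx=Z,fy=Z,interpolation=cv2.INTER_CUBIC)
    def poly(pts,col,cl=True): 
        cv2.polylines(big,[((proj(c,W(u["h"],pts),u["sh"][c])+.5)*Z).astype(int)],cl,col,1,cv2.LINE_AA)
    zm,zl=u["zm"],u["zl"]
    for z in(zm-.008,zm+.008): poly([[-.024,.272,z],[-.024,.328,z],[.024,.328,z],[.024,.272,z]],(0,0,255))
    for s in(.3,-.3):
        poly([[x,s+y,0] for x,y in((-.018,-.022),(-.018,.022),(.018,.022),(.018,-.022))],(255,0,255))
        for x,y in((-.018,-.022),(-.018,.022),(.018,.022),(.018,-.022)): poly([[x,s+y,0],[x,s+y,.6]],(255,0,255))
    poly([[u["front"],-.26,zl+.009],[u["front"],.26,zl+.009],[-.007,.26,zl+.009],[-.007,-.26,zl+.009]],(0,255,255))
    o=(150,120) if c=="scene" else (120,80)
    cv2.imwrite(f"pics/ov_{c}.png",big[o[1]*Z:o[1]*Z+590,o[0]*Z:o[0]*Z+790])
E
```

```text
0 0.065 0.14 201.9 [ 0.6016  0.064  -0.1087  0.0748  0.1591 -0.0457 -0.5848  0.0243  0.55
  0.4487]
0 0.065 0.16 202.0 [ 0.6019  0.0641 -0.1087  0.0744  0.1587 -0.0458 -0.5097  0.024   0.5613
  0.5069]
0 0.065 0.18 173.4 [ 0.5968  0.0698 -0.104   0.1004  0.1932 -0.0443  0.2244 -0.4051 -0.4491
  0.2336]
0 0.085 0.14 201.9 [ 0.6019  0.064  -0.1088  0.0749  0.159  -0.0456 -0.524   0.0936  0.5211
  0.5509]
0 0.085 0.16 201.9 [ 0.6016  0.0639 -0.1087  0.0756  0.1596 -0.0457 -0.5952  0.082   0.5266
  0.4802]
0 0.085 0.18 173.4 [ 0.5968  0.0698 -0.104   0.1003  0.1932 -0.0444  0.2177 -0.4137 -0.4723
  0.2202]
sd [0.0003 0.0003 0.0004 0.0009 0.0008 0.0012 0.1015 0.1051 0.106  0.0974]
1 0.065 0.14 265.8 [ 0.6058  0.0636 -0.1096  0.0561  0.1558 -0.046  -1.1502  0.5293  1.2656
  0.6561]
1 0.065 0.16 100.9 [ 0.5974  0.0683 -0.105   0.0964  0.2032 -0.0444  0.0408 -0.3097 -0.275
  0.1966]
1 0.065 0.18 100.9 [ 0.5974  0.0683 -0.1049  0.0964  0.2033 -0.0444  0.036  -0.3146 -0.2849
  0.191 ]
1 0.085 0.14 265.8 [ 0.6057  0.0636 -0.1097  0.0563  0.1556 -0.046  -1.1522  0.518   1.2592
  0.6417]
1 0.085 0.16 100.9 [ 0.5974  0.0683 -0.105   0.0964  0.2032 -0.0444  0.0417 -0.3109 -0.274
  0.1975]
1 0.085 0.18 100.9 [ 0.5974  0.0683 -0.1049  0.0963  0.2032 -0.0444  0.0359 -0.3146 -0.2829
  0.1923]
sd [0.0002 0.0002 0.0003 0.0007 0.0006 0.0009 0.0781 0.0792 0.0811 0.0764]
```

View pics/ov_scene.png

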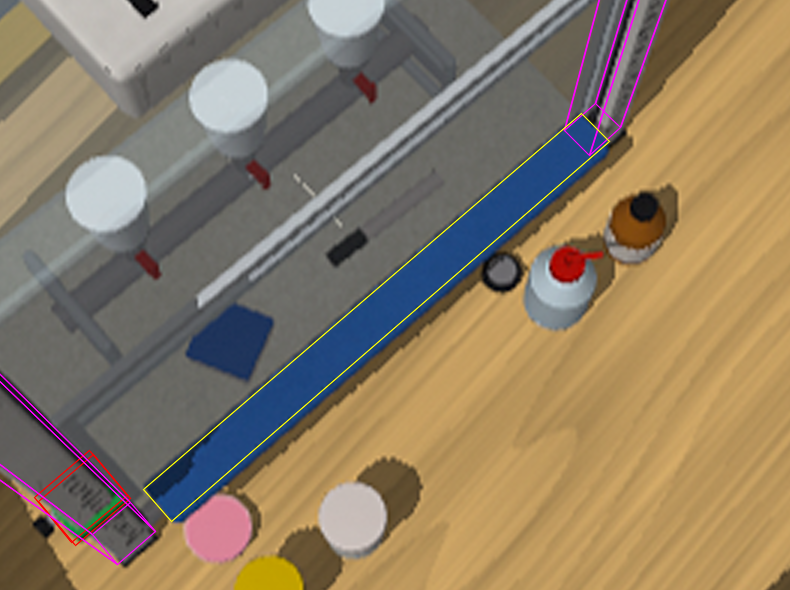

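View pics/ov_top.png

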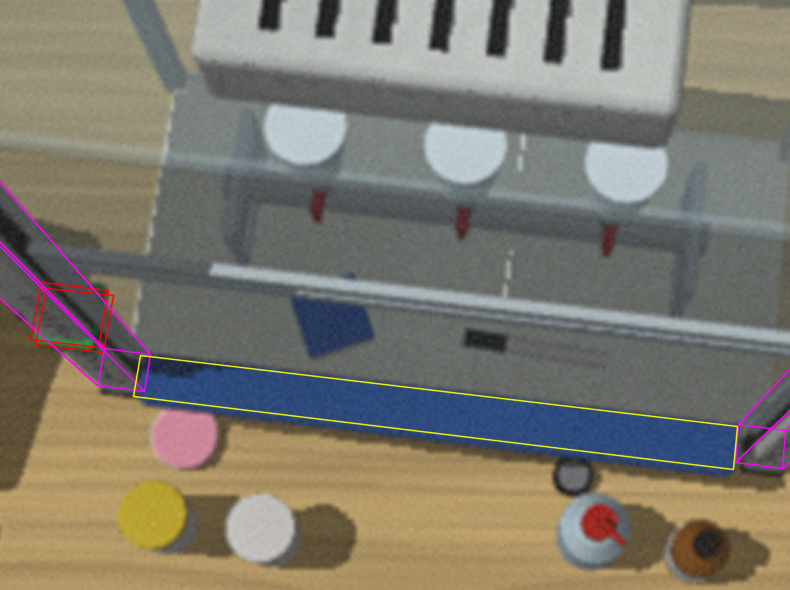

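```bash
cat > hlp.py <<'E'
import numpy as np
from scipy.spatial.transform import Rotation as R
H=np.load("fit1.npy")
hx,hy,yaw,zl,zm=H[:5]
def ori(th,psi,flip):
    z=np.array([np.cos(th)*np.cos(psi),np.cos(th)*np.sin(psi),-np.sin(th)])
    y=np.array([-np.sin(psi),np.cos(psi),0])*(1 if flip else -1)
    return R.from_matrix(np.c_[np.cross(y,z),y,z])
def fwd(psi): return np.array([np.cos(psi),np.sin(psi),0])
def lip(z,yy=0):
    c,s=np.cos(yaw),np.sin(yaw)
    return np.array([hx-c*.04-s*yy,hy-s*.04+c*yy,z])
def tcp_for(z,th,d=.012,half=.011,yy=0,psi=None,gap=0,back=0):
    """TCP so that finger upper face is `gap` from the bar (centre height z), contact d behind the tip"""
    psi=yaw if psi is None else psi
    f=fwd(psi);u=np.array([0,0,1.]);ax=f*np.cos(th)-u*np.sin(th);n=f*np.sin(th)+u*np.cos(th)
    return lip(z,yy)-n*(.008+half+gap)+ax*(d-.019)-back*f
E
python3 - <<'E'
from hlp import *
from fit import P,proj,W
import cv2
from bench import *
# bystander positions
obj={"jar_white":((267.7,296.3),(207.9,259.1)),"jar_yellow":((241.9,324.8),(171.8,254.5)),"amber":((359.7,200.1),(350.5,268.2)),"wash":((336.9,218.9),(317.7,257.0)),"cap":((317.6,209.8),(311.1,238.5)),"dish":((222.6,296.7),(181.2,226.5))}
for k,v in obj.items():
    o=[]
    for c,a in zip(("scene","top"),v):
        M=P[c]["camera_from_world"];C=-M[:3,:3].T@M[:3,3];d=M[:3,:3].T@np.linalg.inv(P[c]["K"])@np.r_[a,1]
        X=C-d*C[2]/d[2];o.append(np.round(X[:2],3))
    print(k,o)
print(H.round(4),lip(zl))
for th in np.radians([25,30,35,40,45,50]):
  for flip in(0,1):
    r=[]
    for z,b,g in((zl,.12,.03),(zl,0,.005),((zl+zm)/2,0,0),(zm+.01,0,0),(zm,.15,.02)):
        q=inverse_kinematics(tcp_for(z,th,gap=g,back=b).tolist(),ori(th,yaw,flip).as_quat().tolist())
        r.append(None if q is None else np.round(q,2).tolist())
    print(int(np.degrees(th)),flip,r)
E
```

```text
jar_white [array([0.473, 0.224]), array([0.471, 0.23 ])]
jar_yellow [array([0.473, 0.327]), array([0.482, 0.33 ])]
amber [array([ 0.462, -0.163]), array([ 0.453, -0.163])]
wash [array([ 0.475, -0.075]), array([ 0.482, -0.073])]
cap [array([ 0.534, -0.058]), array([ 0.533, -0.054])]
dish [array([0.564, 0.308]), array([0.56 , 0.308])]
[ 0.5974  0.0683 -0.1049  0.0964  0.2033 -0.0444  0.036  -0.3146 -0.2849
  0.191 ] [0.55758699 0.07252344 0.09638084]
25 0 [None, None, None, None, None]
25 1 [None, None, None, None, None]
29 0 [None, None, None, None, None]
29 1 [None, None, None, None, None]
35 0 [None, None, None, None, None]
35 1 [None, None, None, None, None]
40 0 [None, None, None, [1.03, -0.18, -1.38, 2.44, 1.77, 0.23, 2.5], None]
40 1 [None, None, None, [-0.52, -0.09, 0.04, 2.49, 1.65, 0.44, -0.49], None]
45 0 [None, [-0.28, 0.22, -0.17, 2.49, 2.14, 0.49, 2.13], [-0.91, 0.04, 0.48, 2.49, 1.82, 0.37, 2.47], [1.07, -0.24, -1.37, 2.39, 0.84, 0.13, -2.85], None]
45 1 [None, [0.55, 0.4, -1.03, 2.46, 2.04, 0.71, -0.73], [-0.95, 0.04, 0.52, 2.5, 1.82, 0.37, -0.67], [-1.02, -0.16, 0.56, 2.45, 1.37, 0.47, -0.15], None]
50 0 [None, [-1.08, 0.21, 0.71, 2.48, 2.12, 0.23, 2.11], None, [0.4, -0.09, -0.77, 2.34, 0.83, 0.33, -2.78], None]
50 1 [None, [-0.68, 0.18, 0.27, 2.47, 1.96, 0.31, -0.84], [-0.95, 0.02, 0.55, 2.45, 1.41, 0.31, -0.24], [-1.03, -0.16, 0.59, 2.4, 1.08, 0.48, 0.16], None]
```

```bash
cat >> hlp.py <<'E'
RH=R.from_euler("z",yaw).as_matrix()
def frame(phi,dl,flip):
    n=np.array([np.sin(phi),0,np.cos(phi)])
    a=np.cos(dl)*np.array([np.cos(phi),0,-np.sin(phi)])+np.sin(dl)*np.array([0,1,0])
    n,a=RH@n,RH@a
    y=np.cross(n,a)*(1 if flip else -1)
    return n,a,R.from_matrix(np.c_[np.cross(y,a),y,a])
def pose(z,phi,dl,flip,d=.012,half=.011,yy=0,gap=0,back=0,down=0):
    n,a,r=frame(phi,dl,flip)
    return lip(z,yy)-n*(.008+half+gap)+a*(d-.019-back)-np.array([0,0,down]), r.as_quat()
E
python3 - <<'E'
from hlp import *
from bench import *
import time
t0=read_time_s();w=time.time();k=0
for ph in (35,40,45,50,55):
  for dl in range(-75,80,15):
   for flip in (0,1):
    r=[]
    for kw in (dict(z=zl,gap=.005,back=.06),dict(z=zl,gap=.005),dict(z=(zl+zm)/2),dict(z=zm),dict(z=zm,gap=.005,back=.06)):
        p,o=pose(phi=np.radians(ph),dl=np.radians(dl),flip=flip,**kw)
        q=inverse_kinematics(p.tolist(),o.tolist());k+=1
        r.append(q)
    s="".join("." if q is None else "X" for q in r)
    if s.count("X")>=4: print(ph,dl,flip,s,*[np.round(q,2).tolist() if q is not None else None for q in (r[1],r[3])])
print(read_time_s()-t0,time.time()-w,k)
E
```

```text
35 -75 0 XXXXX [-0.52, 1.01, -0.28, 1.65, 1.09, 1.88, 2.48] [-0.61, 0.8, -0.17, 1.7, 1.04, 1.88, 2.64]
35 -75 1 XXXXX [-1.12, 1.07, 0.49, 1.68, 0.64, 1.47, -0.37] [-1.12, 0.87, 0.51, 1.73, 0.73, 1.57, -0.29]
35 -60 0 XXXXX [-0.65, 0.84, -0.17, 1.87, 1.12, 1.59, 2.47] [-0.52, 0.65, -0.32, 1.89, 1.15, 1.72, 2.61]
35 -60 1 XXXXX [-1.23, 0.93, 0.53, 1.89, 0.74, 1.21, -0.43] [-1.24, 0.71, 0.56, 1.92, 0.81, 1.33, -0.33]
35 -45 0 XXXXX [-0.72, 0.68, -0.11, 2.07, 1.24, 1.33, 2.41] [-0.64, 0.46, -0.19, 2.08, 1.2, 1.42, 2.61]
35 -45 1 XXXXX [-1.3, 0.78, 0.56, 2.1, 0.93, 0.97, -0.57] [-1.3, 0.52, 0.57, 2.11, 0.98, 1.14, -0.41]
35 -30 0 XXXXX [-0.75, 0.53, -0.04, 2.27, 1.45, 1.08, 2.29] [-0.68, 0.27, -0.12, 2.26, 1.32, 1.14, 2.59]
35 -30 1 XXXXX [-1.29, 0.61, 0.54, 2.29, 1.28, 0.79, -0.81] [-1.29, 0.3, 0.55, 2.29, 1.22, 0.97, -0.52]
35 -15 0 XXXXX [-0.75, 0.41, 0.04, 2.45, 1.81, 0.87, 2.08] [-0.68, 0.1, -0.02, 2.42, 1.54, 0.85, 2.52]
35 -15 1 XXXXX [-1.21, 0.48, 0.54, 2.47, 1.81, 0.68, -1.17] [-1.17, 0.09, 0.49, 2.44, 1.53, 0.8, -0.63]
35 45 0 XXXXX [-0.56, 0.93, 0.91, 2.43, 4.08, 1.69, 0.67] [1
[... 7593 characters left out ...]
0.38, -2.84] [-1.33, -0.36, 1.35, 2.39, -0.64, 0.31, 2.31]
55 45 0 XXXXX [0.64, 0.46, -0.39, 2.29, -1.51, 0.72, 0.26] [-0.68, 0.31, 1.06, 2.32, -1.52, 1.16, -0.01]
55 45 1 XXXXX [1.38, 0.96, -1.25, 2.27, -0.21, 0.22, 2.37] [1.38, 0.46, -1.22, 2.24, -0.95, 0.57, 2.79]
55 60 0 XXXXX [0.15, 0.65, 0.26, 2.18, -1.54, 1.3, 0.33] [-0.05, 0.42, 0.48, 2.2, -1.47, 1.36, 0.09]
55 60 1 XXXXX [0.15, 0.65, 0.26, 2.18, -1.54, 1.3, -2.81] [1.42, 0.83, -1.24, 2.13, -0.63, 0.66, 2.69]
55 75 0 XXXXX [-0.0, 0.91, 0.48, 2.03, -1.56, 1.74, 0.38] [0.01, 0.65, 0.48, 2.07, -1.48, 1.7, 0.19]
55 75 1 XXXXX [-0.0, 0.91, 0.48, 2.03, -1.56, 1.74, -2.76] [1.4, 1.16, -1.26, 2.0, -0.39, 0.83, 2.6]
0.0 14.381011009216309 550
```

```bash
cat > m1.py <<'E'
from hlp import *
from bench import *
import cv2
A=dict(phi=np.radians(35),dl=np.radians(-25),flip=1,yy=-.015)
pos=np.array(read_eef_pos());r=read_tcp_rot()
wp=[pose(zl,gap=.012,back=.12,down=-.12,**A),pose(zl,gap=.012,back=.09,**A),pose(zl,gap=.012,**A)]
for p,o in wp:
    q=inverse_kinematics(p.tolist(),o.tolist());print(p.round(3),None if q is None else np.round(q,2))
move_gripper(0.0,20)
print(read_finger_gap(),read_eef_pos())
movel((pos+[0,0,.08]).tolist(),speed=.2)
move_ptp(wp[0][0].tolist(),wp[0][1].tolist())
print(read_time_s(),np.round(read_qpos(),2),np.round(read_eef_pos(),3),read_ft_force())
for c in("scene","top"): cv2.imwrite(f"pics/{c}1.png",read_camera(c)[:,:,::-1])
E
python3 m1.py
```

```text
[0.45  0.123 0.257] [-1.45 -0.01  0.42  2.37  1.12  1.25 -0.46]
[0.471 0.108 0.121] [-1.38  0.38  0.44  2.42  1.25  0.93 -0.8 ]
[0.533 0.063 0.075] [-1.25  0.57  0.52  2.38  1.49  0.74 -0.97]
-3.4093142778311865e-05 [0.14807145 0.63291132 0.22068041]
5.275 [-1.39 -0.01  0.36  2.37  1.12  1.25 -0.45] [0.451 0.124 0.257] [0.93827159 0.47642191 0.58056231]
```

View pics/scene1.png

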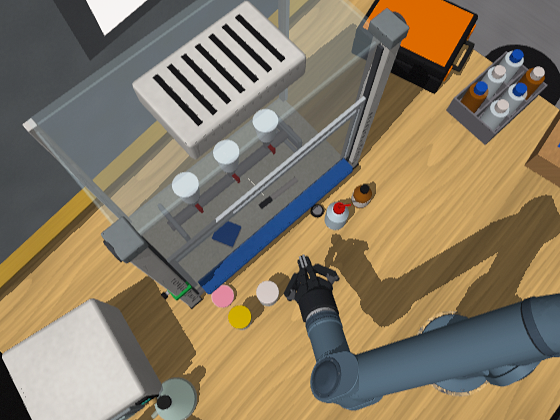

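View pics/top1.png

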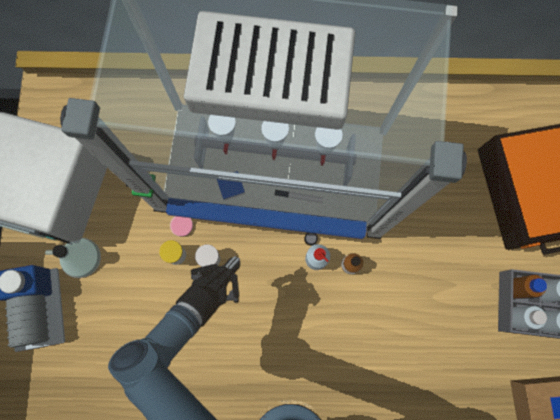

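```bash
cat > m2.py <<'E'
from hlp import *
from bench import *
import cv2
A=dict(phi=np.radians(35),dl=np.radians(-25),flip=1,yy=-.035)
wp=[pose(zl,gap=.012,back=.09,down=-.08,**A),pose(zl,gap=.012,back=.09,**A),pose(zl,gap=.012,**A)]
for (p,o),s in zip(wp,(.15,.12,.08)):
    movel(p.tolist(),o.tolist(),speed=s)
    print(read_time_s(),np.round(read_eef_pos(),4),np.round(read_ft_force(),2))
for c in("scene","top"): cv2.imwrite(f"pics/{c}2.png",read_camera(c)[:,:,::-1])
a=cv2.imread("pics/scene2.png")[140:340,170:400];b=cv2.imread("pics/top2.png")[150:350,120:390]
cv2.imwrite("pics/c2.png",np.vstack([cv2.resize(a,None,fx=1.5,fy=1.5),]) if 0 else np.hstack([cv2.resize(x[:, :230],None,fx=1.7,fy=1.7,interpolation=cv2.INTER_CUBIC) for x in(a,b)]))
E
python3 m2.py
```

```text
5.9833 [0.4692 0.0884 0.2018] [ 0.03 -0.23  0.3 ]
6.8 [0.4693 0.0886 0.1219] [0.67 0.77 0.07]
8.075 [0.5313 0.0435 0.0746] [ 0.29  0.52 -0.21]
```

View pics/c2.png

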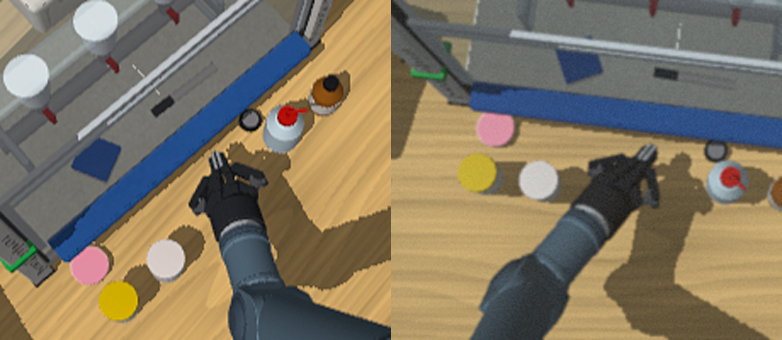

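```bash
cat > ov2.py <<'E'
from hlp import *
from fit import P,proj
from bench import *
import cv2,sys
k=sys.argv[1]
t=np.array(read_eef_pos());Rm=R.from_quat(read_tcp_rot()).as_matrix();out=[]
for i,c in enumerate(("scene","top")):
    im=cv2.imread(f"pics/{c}{k}.png");Z=6
    sh=H[6+2*i:8+2*i]
    ctr=proj(c,[t+Rm[:,2]*.019],sh)[0]
    x0,y0=(ctr-[32,32]).astype(int)
    b=cv2.resize(im[y0:y0+64,x0:x0+64],None,fx=Z,fy=Z,interpolation=cv2.INTER_CUBIC)
    def dot(X,col):
        p=(proj(c,[X],sh)[0]-[x0,y0]+.5)*Z;cv2.circle(b,tuple(p.astype(int)),3,col,-1)
    dot(t,(0,0,255));dot(t+Rm[:,2]*.019,(0,255,255))
    for s in(-1,1):
        for s2 in (-1,1): dot(t+Rm[:,2]*.019+Rm[:,0]*.011*s+Rm[:,1]*.012*s2,(0,255,0) if s*Rm[2,0]>0 else (255,0,255))
    for y in np.linspace(-.1,.1,21): dot(lip(zl+float(sys.argv[2] if len(sys.argv)>2 else 0),y)+[0,0,.009],(255,255,255))
    out.append(b)
cv2.imwrite(f"pics/ovt{k}.png",np.hstack(out))
E
python3 ov2.py 2
```

```text
(no output)
```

View pics/ovt2.png

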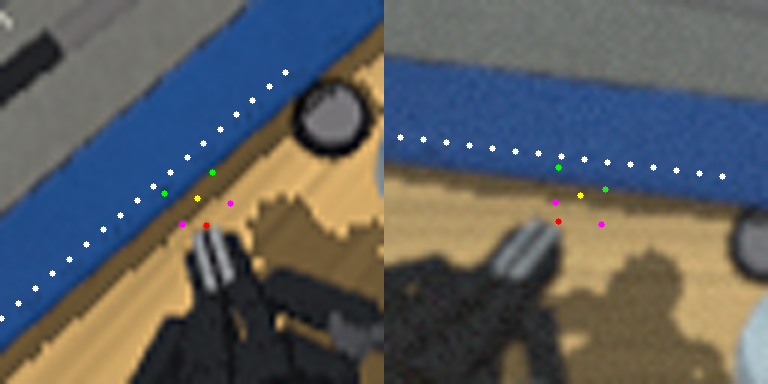

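```bash
sed -e 's/^t=.*/t=np.array([.4508,.1236,.2572]);Rm=frame(np.radians(35),np.radians(-25),1)[2].as_matrix();out=[]/' ov2.py > ov1.py; python3 ov1.py 1; python3 - <<'E'
from hlp import *
from bench import *
print(read_tcp_rot(), frame(np.radians(35),np.radians(-25),1)[2].as_quat(), read_eef_pos(), read_finger_gap(),R.from_quat(read_tcp_rot()).as_matrix().round(3))
E
```

```text
[ 0.14502619  0.85967904 -0.21491391  0.44014925] [ 0.14522078  0.85955181 -0.21536299  0.44011406] [0.53128629 0.04361723 0.07468706] -8.267432487285247e-05 [[-0.57   0.439  0.694]
 [ 0.06   0.866 -0.497]
 [-0.819 -0.242 -0.52 ]]
```

View pics/ovt1.png

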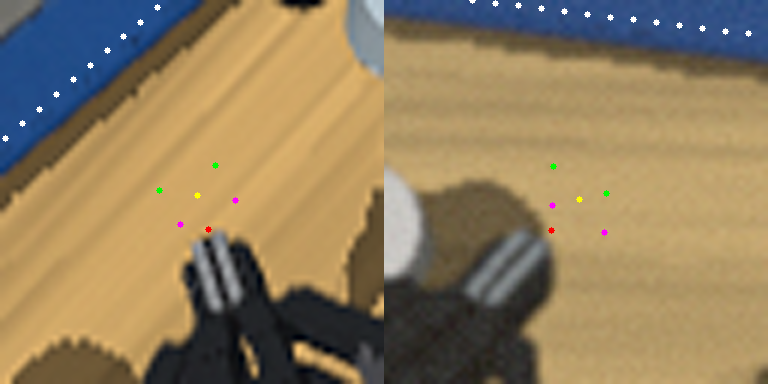

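```bash
cat > m3.py <<'E'
from hlp import *
from bench import *
import cv2
A=dict(phi=np.radians(35),dl=np.radians(-25),flip=1,yy=-.035)
for d in(.022,.032):
    p,o=pose(zl,gap=.012,d=d,**A); movel(p.tolist(),o.tolist(),speed=.04)
    print(read_time_s(),np.round(read_eef_pos(),4),np.round(read_ft_force(),2))
for c in("scene","top"): cv2.imwrite(f"pics/{c}3.png",read_camera(c)[:,:,::-1])
E
python3 m3.py; python3 ov2.py 3
```

```text
8.575 [0.5384 0.0376 0.0693] [-0.06  0.71 -0.68]
8.975 [0.5453 0.0326 0.0641] [0.39 0.07 0.76]
```

View pics/ovt3.png

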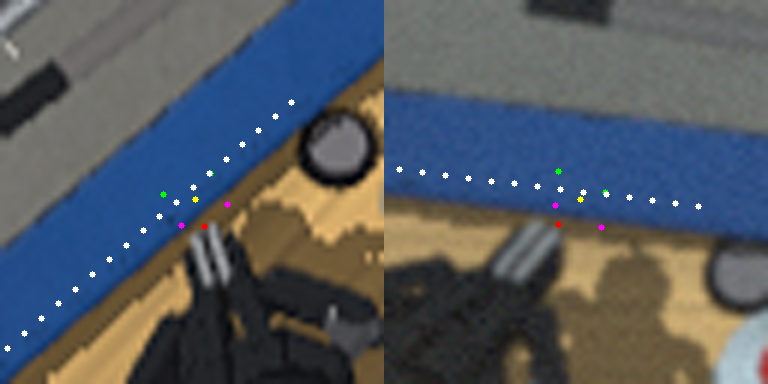

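```bash
python3 - <<'E'
from hlp import *
from fit import P,proj
from bench import *
from scipy.optimize import least_squares
t=np.array(read_eef_pos());Rm=R.from_quat(read_tcp_rot()).as_matrix()
px={}
for i,(c,a) in enumerate((("scene",(205,231)),("top",(546-384,228)))):
    sh=H[6+2*i:8+2*i];x0,y0=(proj(c,[t+Rm[:,2]*.019],sh)[0]-[32,32]).astype(int)
    px[c]=np.array(a)/6-.5+[x0,y0]-sh
f=lambda X:np.concatenate([proj(c,[X])[0]-px[c] for c in px])
r=least_squares(f,t,x_scale=.01);print(r.x,r.fun,"tool frame mm",(Rm.T@(r.x-t)*1000).round(1))
E
python3 - <<'E'
import cv2,numpy as np
a=cv2.imread("pics/scene3.png");b=cv2.imread("pics/top3.png")
cv2.imwrite("pics/z3.png",np.hstack([cv2.resize(a[205:255,255:305],(390,390),interpolation=cv2.INTER_CUBIC),cv2.resize(b[215:265,235:285],(390,390),interpolation=cv2.INTER_CUBIC)]))
E
```

```text
[0.54040077 0.03860869 0.08162021] [-0.02804774 -0.02491151  0.00017517  0.03631132] tool frame mm [-11.2  -1.5 -15.2]
```

View pics/z3.png

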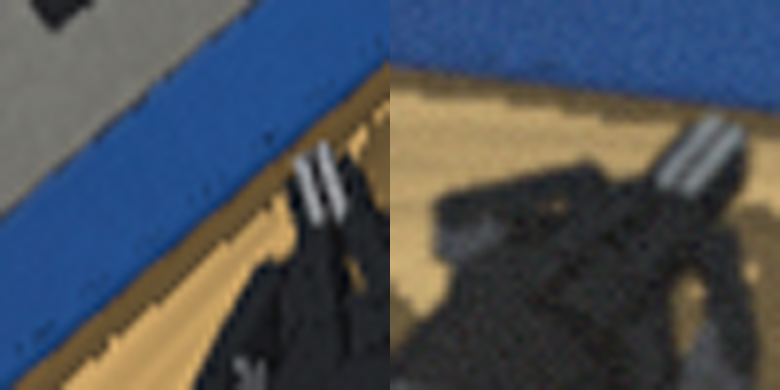

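```bash
python3 - <<'E'
import cv2,numpy as np
from hlp import *
from fit import P,proj
t=np.array([.4508,.1236,.2572]);Rm=frame(np.radians(35),np.radians(-25),1)[2].as_matrix()
o=[]
for i,c in enumerate(("scene","top")):
    im=cv2.imread(f"pics/{c}1.png");Z=8;sh=H[6+2*i:8+2*i]
    x0,y0=(proj(c,[t-Rm[:,2]*.02],sh)[0]-[24,24]).astype(int)
    b=cv2.resize(im[y0:y0+48,x0:x0+48],None,fx=Z,fy=Z,interpolation=cv2.INTER_CUBIC)
    b=np.clip(b.astype(float)*1.5+20,0,255).astype(np.uint8)
    for z in range(-70,21,10):
        for x,col in((-.011,(0,255,0)),(.011,(255,0,255))):
            p=(proj(c,[t+Rm[:,2]*z/1000+Rm[:,0]*x],sh)[0]-[x0,y0]+.5)*Z
            cv2.circle(b,tuple(p.astype(int)),4 if z==0 else 2,col,-1)
    o.append(b)
cv2.imwrite("pics/z1.png",np.hstack(o))
E
```

```text
(no output)
```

View pics/z1.png

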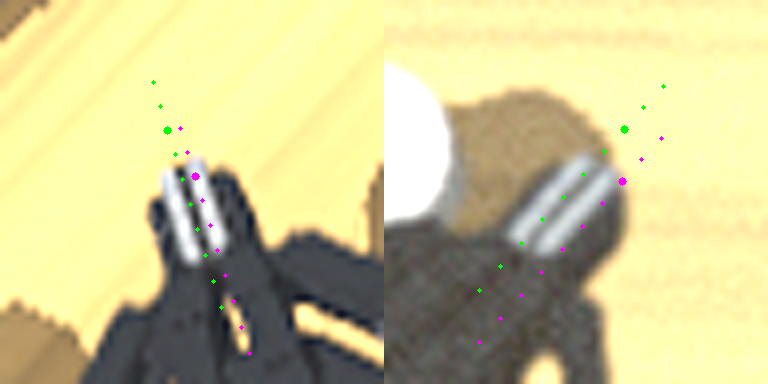

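```bash
cat > m4.py <<'E'
from hlp import *
from bench import *
import cv2
A=dict(phi=np.radians(35),dl=np.radians(-25),flip=1,yy=-.035)
for d in(.039,.046):
    p,o=pose(zl,gap=.012,d=d,**A); movel(p.tolist(),o.tolist(),speed=.04)
    f=np.array(read_ft_force());print(read_time_s(),np.round(read_eef_pos(),4),f.round(2))
    if np.linalg.norm(f)>4: break
for c in("scene","top"): cv2.imwrite(f"pics/{c}4.png",read_camera(c)[:,:,::-1])
a=cv2.imread("pics/scene4.png");b=cv2.imread("pics/top4.png")
cv2.imwrite("pics/z4.png",np.hstack([cv2.resize(a[195:255,245:305],(390,390),interpolation=cv2.INTER_CUBIC),cv2.resize(b[205:265,235:295],(390,390),interpolation=cv2.INTER_CUBIC)]))
E
python3 m4.py
```

```text
9.4 [0.5502 0.0292 0.0606] [-0.09  0.21  0.25]
9.725 [0.5551 0.0257 0.0569] [ 0.27 -0.25 -0.62]
```

View pics/z4.png

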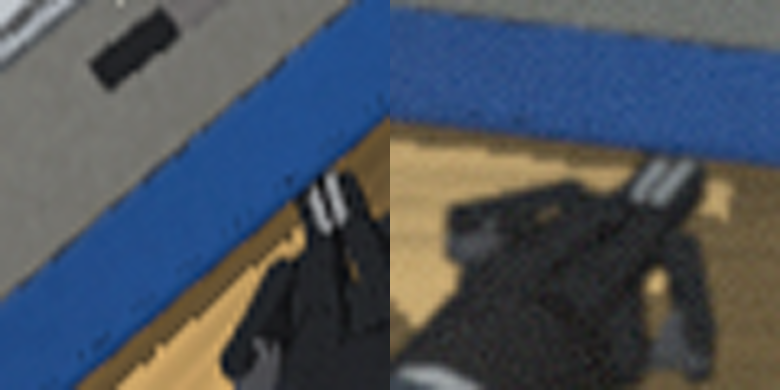

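```bash
cat > m5.py <<'E'
from hlp import *
from bench import *
import cv2
p=np.array(read_eef_pos());z0=p[2];f0=np.array(read_ft_force());A=dict(phi=np.radians(35),dl=np.radians(-25),flip=1,yy=-.035)
tgt,o=pose(zl,gap=.012,d=.046,**A)
for k in range(1,16):
    q=tgt+[0,0,.002*k];movel(q.tolist(),o.tolist(),speed=.03)
    f=np.mean([read_ft_force() for _ in range(4)],0)-f0
    print(k*2,round(read_time_s(),2),f.round(2),round(read_eef_pos()[2]-z0,4))
    if abs(f[2])>15 : break
for c in("scene","top"): cv2.imwrite(f"pics/{c}5.png",read_camera(c)[:,:,::-1])
a=cv2.imread("pics/scene5.png");b=cv2.imread("pics/top5.png")
cv2.imwrite("pics/z5.png",np.hstack([cv2.resize(a[195:255,245:305],(390,390),interpolation=cv2.INTER_CUBIC),cv2.resize(b[205:265,235:295],(390,390),interpolation=cv2.INTER_CUBIC)]))
E
python3 m5.py
```

```text
2 10.07 [-0.59  0.34  0.03] 0.0022
4 10.32 [-0.86 -0.03  0.02] 0.0042
6 10.57 [-0.32  0.1   0.34] 0.0061
8 10.82 [-0.26 -0.19  0.32] 0.0082
10 11.07 [-1.33 -0.21  0.73] 0.0102
12 11.32 [-0.54  0.09  0.51] 0.0121
14 11.57 [-1.09 -0.25 -0.35] 0.0139
16 11.82 [-0.39  0.59 -4.29] 0.015
18 12.07 [-4.23  0.96 -3.53] 0.0172
20 12.32 [-6.46  2.3  -3.51] 0.0195
22 12.57 [-7.25  1.96 -2.66] 0.0217
24 12.82 [-7.07  2.73 -3.06] 0.0238
26 13.07 [-8.19  2.98 -2.38] 0.026
28 13.32 [-7.48  2.57 -2.26] 0.0281
30 13.57 [-8.1   3.06 -3.29] 0.0302
```

View pics/z5.png

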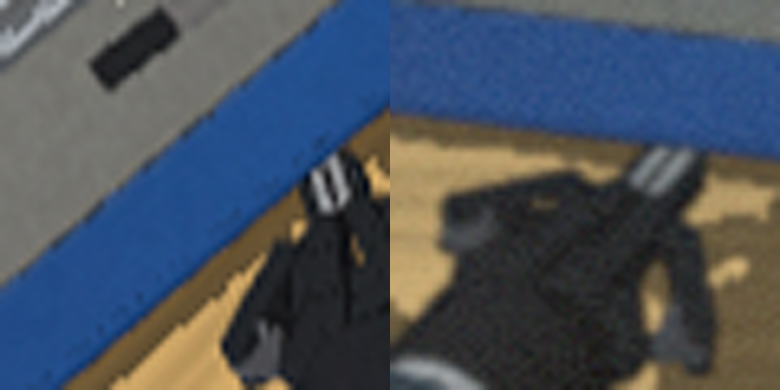

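```bash
cat > m6.py <<'E'
from hlp import *
from bench import *
import cv2
A=dict(phi=np.radians(35),dl=np.radians(-25),flip=1,yy=-.035)
tgt,o=pose(zl,gap=.012,d=.046,**A);f=RH@np.array([1,0,0])
for r,b in((.036,.0015),(.060,.0015),(.085,.0015),(.110,.0015)):
    q=tgt+[0,0,r]-f*b;movel(q.tolist(),o.tolist(),speed=.035)
    F=np.mean([read_ft_force() for _ in range(4)],0)
    print(r,round(read_time_s(),2),F.round(2),np.round(read_eef_pos()-q,4))
    if np.linalg.norm(F)>30: break
for c in("scene","top"): cv2.imwrite(f"pics/{c}6.png",read_camera(c)[:,:,::-1])
E
python3 m6.py
```

```text
0.036 14.0 [-6.02  2.26 -0.98] [ 0.0006 -0.0003  0.0016]
0.06 14.83 [-1.64  1.23 -0.37] [ 0.0006 -0.0003  0.001 ]
0.085 15.7 [-6.13  2.23 -2.53] [-0.0006 -0.0002  0.0001]
0.11 16.57 [-7.85  2.41 -3.75] [-0.0005 -0.0002  0.0004]
```

View pics/scene6.png

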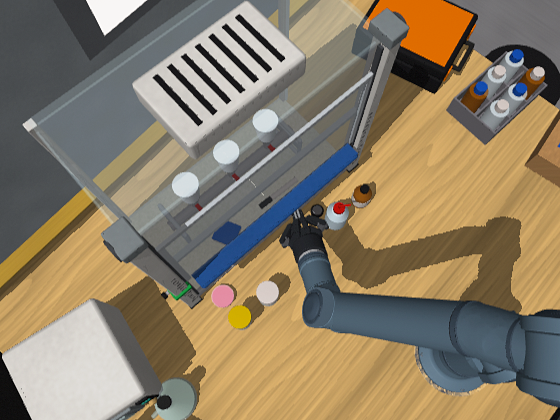

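View pics/top6.png

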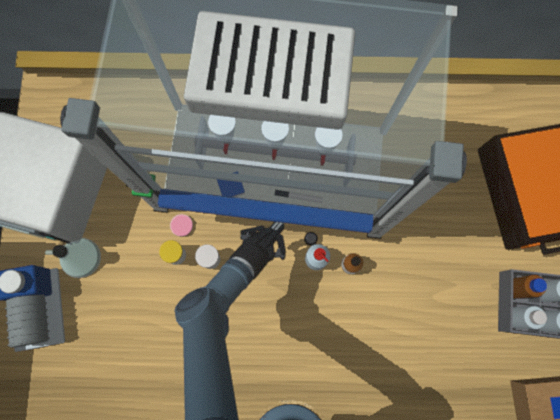

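```bash
cat > fitz.py <<'E'
from fit import *
import sys
from scipy.optimize import minimize_scalar
k=sys.argv[1];p=np.load("fit1.npy");u=unp(p)
RB={"scene":(170,120,380,310),"top":(140,165,400,250)}
HAND=sys.argv[2:]==["hand"]
tot=[]
def cost(z,cs):
    s=0
    for c in cs:
        r=RB[c];im=cv2.imread(f"pics/{c}{k}.png");v=soft(im,"b")[r[1]:r[3],r[0]:r[2]]
        d=cv2.blur(np.clip((v-.03)/((.36 if c=="scene" else .27)-.03),0,1),(3,3))
        w=np.zeros(d.shape,np.uint8)
        a=proj(c,W(u["h"],[[-.026,-.25,.19],[-.026,.25,.19]]),u["sh"][c])-r[:2]
        cv2.line(w,tuple(a[0].astype(int)),tuple(a[1].astype(int)),1,34)
        if HAND:
            b=proj(c,W(u["h"],[[-.026,-.13,.19],[-.026,.06,.19]]),u["sh"][c])-r[:2]
            cv2.line(w,tuple(b[0].astype(int)),tuple(b[1].astype(int)),0,60)
        s+=(((lipmask(c,u["h"],z,u["front"],u["sh"][c],r)-d)*w)**2).sum()
    return s
g=np.arange(.08,.24,.001)
for cs in(("scene",),("top",),("scene","top")):
    y=[cost(z,cs) for z in g];i=int(np.argmin(y));i=min(max(i,3),len(g)-4)
    q=np.polyfit(g[i-3:i+4]-g[i],y[i-3:i+4],2);print(cs,round(g[i]-q[1]/2/q[0],4),round(min(y),1))
print("mark",u["zm"])
E
python3 fitz.py 6 hand
python3 - <<'E'
import cv2,numpy as np
a=cv2.imread("pics/scene6.png");b=cv2.imread("pics/top6.png")
cv2.imwrite("pics/z6.png",np.hstack([cv2.resize(a[190:250,260:320],(390,390),interpolation=cv2.INTER_CUBIC),cv2.resize(b[190:250,240:300],(390,390),interpolation=cv2.INTER_CUBIC)]))
E
```

```text
('scene',) 0.1909 62.2
('top',) 0.19 11.6
('scene', 'top') 0.1905 74.2
mark 0.20329068950466167
```

View pics/z6.png

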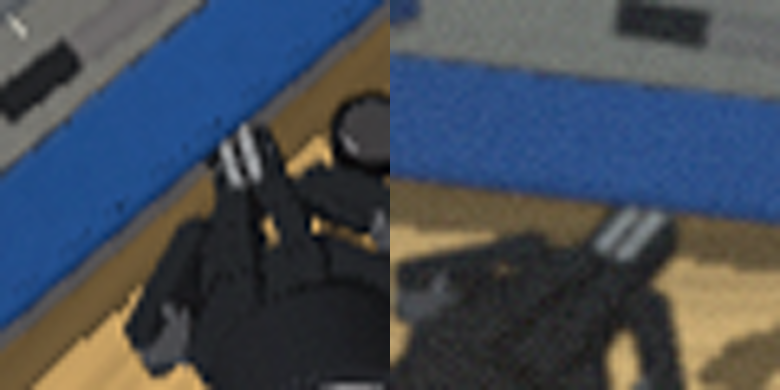

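```bash
cat > m7.py <<'E'
from hlp import *
from bench import *
import cv2,sys
r=float(sys.argv[1]);k=sys.argv[2]
A=dict(phi=np.radians(35),dl=np.radians(-25),flip=1,yy=-.035)
tgt,o=pose(zl,gap=.012,d=.046,**A);f=RH@np.array([1,0,0])
q=tgt+[0,0,r]-f*.0015;movel(q.tolist(),o.tolist(),speed=.02)
print(round(read_time_s(),2),np.round(read_ft_force(),2),np.round(read_eef_pos()-q,4))
for c in("scene","top"): cv2.imwrite(f"pics/{c}{k}.png",read_camera(c)[:,:,::-1])
E
python3 m7.py .1200 7; python3 fitz.py 7 hand
cat > joint.py <<'E'
# joint refit over pictures 0 and 7: hood pose, lip heights, mark height, camera shifts
from fit import *
import sys
k=sys.argv[1]
RB={"scene":(170,120,380,310),"top":(140,165,400,250)}
p0=np.load("fit1.npy");u0=unp(p0)
def prep(kk,z,hand):
    o={}
    for c in P:
        im=cv2.imread(f"pics/{c}{kk}.png");r=RB[c]
        v=soft(im,"b")[r[1]:r[3],r[0]:r[2]];d=cv2.blur(np.clip((v-.03)/((.36 if c=="scene" else .27)-.03),0,1),(3,3))
        w=np.zeros(d.shape,np.uint8)
        a=proj(c,W(u0["h"],[[-.026,-.26,z],[-.026,.26,z]]),u0["sh"][c])-r[:2];cv2.line(w,tuple(a[0].astype(int)),tuple(a[1].astype(int)),1,34)
        if hand:
            b=proj(c,W(u0["h"],[[-.026,-.13,z],[-.026,.06,z]]),u0["sh"][c])-r[:2];cv2.line(w,tuple(b[0].astype(int)),tuple(b[1].astype(int)),0,60)
        r=ROI[c]["g"];g=soft(im,"g")[r[1]:r[3],r[0]:r[2]];g=cv2.blur(np.clip((g-.02)/((.32 if c=="scene" else .22)-.02),0,1),(3,3))
        o[c]=(d,w,g)
    return o
hand=len(sys.argv)<3
D0,D7=prep(0,.1,False),prep(k,.198,hand)
S2=np.r_[S,.01]
def f(q):
    p=q*S2;u=unp(p[:10]);o=[]
    for D,z in((D0,u["zl"]),(D7,p[10])):
        for c in P:
            d,w,g=D[c]
            o.append(((lipmask(c,u["h"],z,u["front"],u["sh"][c],RB[c])-d)*w).ravel())
            o.append(2*(markmask(c,u["h"],u["zm"],u["sh"][c],ROI[c]["g"],1)-g).ravel())
    o.append(3*p[6:10]);o.append([(u["front"]+.045)/.003]);return np.concatenate(o)
q=np.r_[p0,.2]/S2
for st in(.1,.05):
    jac=lambda q:np.array([(f(q+st*e)-f(q-st*e))/(2*st) for e in np.eye(11)]).T
    r=least_squares(f,q,jac=jac,max_nfev=25);q=r.x
p=q*S2;print(round(r.cost,1),p.round(4));print("lip",p[10],"mark",p[4],"diff",p[4]-p[10],"rise",p[10]-p[3])
np.save("joint.npy",p)
E
python3 joint.py 7
```

```text
17.32 [-7.03  2.25 -2.92] [-0.0005 -0.0001  0.0003]
('scene',) 0.2009 57.9
('top',) 0.1992 12.3
('scene', 'top') 0.2001 71.0
mark 0.20329068950466167
219.5 [ 0.5975  0.0681 -0.1048  0.0963  0.2034 -0.0441  0.0138 -0.277  -0.379
  0.2435  0.2001]
lip 0.20008004263486098 mark 0.20337785806071426 diff 0.003297815425853279 rise 0.10377069218589818
```

```bash
cat > ovj.py <<'E'
from fit import *
import sys
k=sys.argv[1];p=np.load("joint.npy");u=unp(p[:10]);o=[]
for c in P:
    im=cv2.imread(f"pics/{c}{k}.png");Z=6
    x0,y0=(150,255) if c=="scene" else (120,170)
    b=cv2.resize(im[y0:y0+60,x0:x0+64],None,fx=Z,fy=Z,interpolation=cv2.INTER_CUBIC)
    def poly(X,col): cv2.polylines(b,[((proj(c,W(u["h"],X),u["sh"][c])-[x0,y0]+.5)*Z).round().astype(int)],True,col,1,cv2.LINE_AA)
    zm=u["zm"];z=p[10]
    for zz in(zm-.008,zm+.008): poly([[-.028,.276,zz],[-.028,.324,zz],[.028,.324,zz],[.028,.276,zz]],(0,0,255))
    poly([[-.022,.282,0],[-.022,.318,0],[.022,.318,0],[.022,.282,0]],(255,0,255))
    poly([[u["front"],-.26,z+.009],[u["front"],.26,z+.009],[-.007,.26,z+.009],[-.007,-.26,z+.009]],(0,255,255))
    o.append(b)
cv2.imwrite(f"pics/ovj{k}.png",np.hstack(o))
E
python3 ovj.py 7
```

```text
(no output)
```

View pics/ovj7.png

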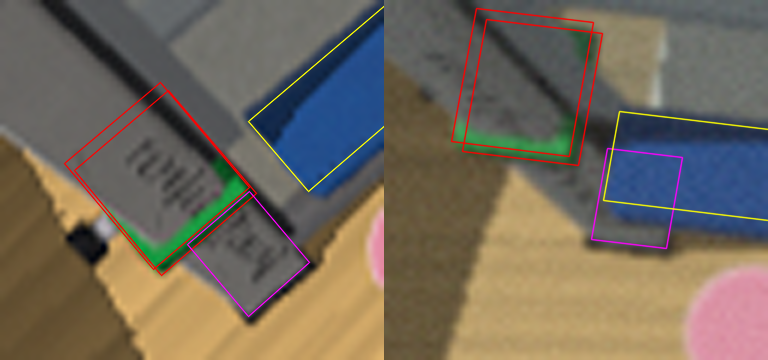

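```bash
python3 - <<'E'
from fit import *
p=np.load("joint.npy");u=unp(p[:10])
D={}
for k in("0","7"):
    d=data({c:cv2.imread(f"pics/{c}{k}.png") for c in P})
    for c in P: D[c]=D.get(c,0)+d[c,"g"]/2
g=np.arange(.18,.23,.001)
def show(n,fn):
    y=[fn(z) for z in g];i=int(np.clip(np.argmin(y),3,len(g)-4));q=np.polyfit(g[i-3:i+4]-g[i],y[i-3:i+4],2);print(n,round(g[i]-q[1]/2/q[0],4),round(min(y),2))
for c in P: show(c,lambda z:((markmask(c,u["h"],z,u["sh"][c],ROI[c]["g"],1)-D[c])**2).sum())
# no camera shift
for c in P: show(c+" noshift",lambda z:((markmask(c,u["h"],z,(0,0),ROI[c]["g"],1)-D[c])**2).sum())
# mask weights: only outer-front part (drop occluded upper part)
for c in P:
    r=ROI[c]["g"];yy,xx=np.mgrid[r[1]:r[3],r[0]:r[2]]
    w=(xx<186)&(yy>285) if c=="scene" else (yy>189)
    show(c+" front",lambda z:(((markmask(c,u["h"],z,u["sh"][c],ROI[c]["g"],1)-D[c])*w)**2).sum())
    m=markmask(c,u["h"],u["zm"],u["sh"][c],ROI[c]["g"],1)
    print(np.round((m-D[c])*9).astype(int)[::1] if 0 else "", m.sum(),D[c].sum())
# free in-plane: fit z and local dx,dy of collar
def f(q):
    h=u["h"].copy();h[:2]+=q[1:3]*.01
    return np.concatenate([(markmask(c,h,q[0]*.01,u["sh"][c],ROI[c]["g"],1)-D[c]).ravel() for c in P])
q=np.array([20.3,0,0]);st=.08
r=least_squares(f,q,jac=lambda q:np.array([(f(q+st*e)-f(q-st*e))/(2*st) for e in np.eye(3)]).T,max_nfev=40);print("free",r.x*.01,r.cost,2*0)
E
```

```text
scene 0.2033 8.33
top 0.2036 27.84
scene noshift 0.2051 8.76
top noshift 0.2026 29.99
scene front 0.2024 1.51
 124.42614379084965 94.6740568651316
top front 0.2035 3.73
 134.87712418300652 82.04185778005598
free [ 2.03413260e-01 -6.36588162e-05  9.97110966e-05] 18.022132187331835 0
```

```bash
python3 m7.py .1234 8; cat > m8.py <<'E'
from hlp import *
from bench import *
import cv2
A=dict(phi=np.radians(35),dl=np.radians(-25),flip=1,yy=-.035)
n,a,_=frame(A["phi"],A["dl"],1)
p=np.array(read_eef_pos());_,o=pose(zl,**A);o=o.tolist()
for q,s in((p-n*.02,.03),(p-n*.02-a*.05,.1),(p-n*.02-a*.05-RH@[.08,0,0],.15)):
    movel(q.tolist(),o,speed=s);print(round(read_time_s(),2),np.round(read_ft_force(),2),np.round(read_eef_pos(),3))
for c in("scene","top"): cv2.imwrite(f"pics/{c}9.png",read_camera(c)[:,:,::-1])
E
python3 m8.py; python3 fitz.py 8 hand; python3 fitz.py 9; python3 joint.py 9 full
```

```text
17.73 [-8.09  3.15 -3.11] [-0.0005 -0.0002  0.0005]
18.65 [ 0.28  0.68 -1.1 ] [0.542 0.027 0.165]
19.3 [ 0.46 -0.43  0.17] [0.507 0.052 0.191]
('scene',) 0.2045 56.6
('top',) 0.2025 12.5
('scene', 'top') 0.2036 69.9
mark 0.20329068950466167Traceback (most recent call last):
  File "m8.py", line 8, in <module>
    movel(q.tolist(),o,speed=s);print(round(read_time_s(),2),np.round(read_ft_force(),2),np.round(read_eef_pos(),3))
    ~~~~~^^^^^^^^^^^^^^^^^^^^^^
bench.MotionError: the arm cannot follow that straight line within its joint ranges
[ WARN:0@0.519] global loadsave.cpp:275 findDecoder imread_('pics/scene9.png'): can't open/read file: check file path/integrity
Traceback (most recent call last):
  File "fitz.py", line 23, in <module>
    y=[cost(z,cs) for z in g];i=int(np.argmin(y));i=min(max(i,3),len(g)-4)
       ~~~~^^^^^^
  File "fitz.py", line 11, in cost
    r=RB[c];im=cv2.imread(f"pics/{c}{k}.png");v=soft(im,"b")[r[1]:r[3],r[0]:r[2]]
                                                ~~~~^^^^^^^^
  File "fit.py", line 30, in soft
    b,g,r=[im[:,:,i].astype(float) for i in range(3)];s=b+g+r+30
           ~~^^^^^^^
TypeError: 'NoneType' object is not subscriptable
[ WARN:0@0.622] global loadsave.cpp:275 findDecoder imread_('pics/scene9.png'): can't open/read file: check file path/integrity
Traceback (most recent call last):
  File "joint.py", line 20, in <module>
    D0,D7=prep(0,.1,False),prep(k,.198,hand)
                           ~~~~^^^^^^^^^^^^^
  File "joint.py", line 11, in prep
    v=soft(im,"b")[r[1]:r[3],r[0]:r[2]];d=cv2.blur(np.clip((v-.03)/((.36 if c=="scene" else .27)-.03),0,1),(3,3))
      ~~~~^^^^^^^^
  File "fit.py", line 30, in soft
    b,g,r=[im[:,:,i].astype(float) for i in range(3)];s=b+g+r+30
           ~~^^^^^^^
TypeError: 'NoneType' object is not subscriptable
```

```bash
cat > m9.py <<'E'
from hlp import *
from bench import *
import cv2
A=dict(phi=np.radians(35),dl=np.radians(-25),flip=1,yy=-.035)
n,a,_=frame(A["phi"],A["dl"],1)
p=np.array(read_eef_pos());_,o=pose(zl,**A);o=o.tolist()
for L in(.09,.07,.05,.03):
    try: movel((p-a*L).tolist(),o,speed=.12);break
    except MotionError as e: print(L,e)
print(round(read_time_s(),2),np.round(read_ft_force(),2),np.round(read_eef_pos(),3))
for c in("scene","top"): cv2.imwrite(f"pics/{c}9.png",read_camera(c)[:,:,::-1])
E
python3 m9.py; python3 fitz.py 9 ; python3 joint.py 9 full; python3 ovj.py 9
```

```text
20.2 [ 0.34 -0.04 -0.05] [0.445 0.096 0.237]
('scene',) 0.2048 121.9
('top',) 0.2039 115.7
('scene', 'top') 0.2044 238.1
mark 0.20329068950466167
307.3 [ 0.5976  0.0682 -0.1051  0.097   0.2036 -0.044   0.102  -0.2172 -0.3348
  0.3498  0.2048]
lip 0.20484773697685893 mark 0.20362447010592333 diff -0.001223266870935602 rise 0.10784898382495016
```

View pics/scene9.png

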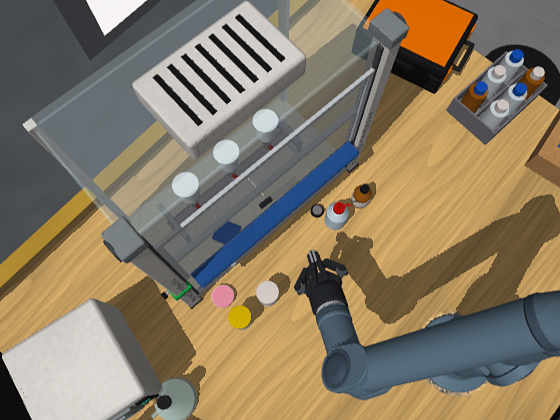

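View pics/top9.png

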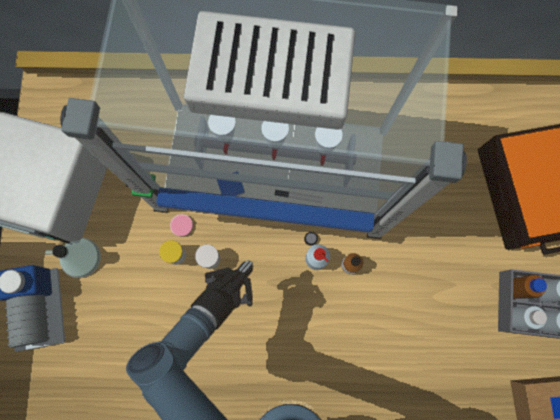

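```bash
python3 fitz.py 9 hand; python3 - <<'E'
from bench import *
import cv2,numpy as np
for c,bb in(("scene",[(200,275,285,335),(305,180,385,235)]),("top",[(155,210,225,268),(300,230,370,275)])):
    a=cv2.imread(f"pics/{c}0.png").astype(int);b=cv2.imread(f"pics/{c}9.png").astype(int)
    for x0,y0,x1,y1 in bb: print(c,np.abs(a-b)[y0:y1,x0:x1].max(2).__gt__(60).sum())
pause(.3);print(np.round(read_ft_force(),2),read_time_s());sign_off()
E
```

```text
('scene',) 0.2045 57.1
('top',) 0.2026 12.3
('scene', 'top') 0.2036 70.2
mark 0.20329068950466167
scene 305
scene 439
top 468
top 403
[ 0.3  -0.35 -0.04] 20.6
the job is handed in; nothing more can be done
```

The sash is up, with the lip level with the green collar to within about 1 mm by my camera fit. The hand is clear and the job is handed in at 20.6 s on the robot's clock.

I pushed with shut fingertips from below the blue lip, sloping down and forward. The lip rose from about 96 mm to about 204 mm. I then backed the fingers straight off the bar and withdrew.

**Height:** with the hand area masked, the last pictures put the lip at 203.6 mm (scene 204.5, top 202.6) and the collar at 203.3 mm. A second fit without that mask put the lip 1.2 mm above the collar. I trust it less, because the blue lid of the pads box got into it. The height did not change when the hand withdrew.

**Contact:** the last force reading was about zero, so the robot was touching nothing. The highest force I read while pushing was about 9 N, mostly forward on the bar and about 3 N up.

**Fingertips:** in the pictures they ended about 14 mm behind the reported TCP, not 19 mm ahead of it. I followed the pictures, and contact came at the height they predicted.

**Bystanders:** the jars, bottles, cap and dish look unmoved in the first and last pictures. A pixel-difference check around them flagged a few hundred pixels in each region. I think these are the arm's shadow and the raised lip, but I did not track it down.

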